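Open the twin-catch centrifuge lid

ROBOT

A 6-joint arm with a two-finger parallel gripper is mounted at the origin on the work surface. World frame = base frame: x ahead of the robot, y to its left, z up, the work surface at z = 0. Lengths are in m, angles in rad, forces in N, time in s.
With the tool pointing down it reaches from about 0.35 to 0.85 m from the base axis. Payload 8.1 kg.
Tool frame: the origin (TCP) lies on the centre line of the jaws, within the pads' length; the fingertips stand 22 mm ahead of it and the grasp point (between the pads) lies 3 mm ahead of it; z points along the fingers, y is the line along which they close (so a half turn about z gives the same grasp; the last joint's range is limited). The gripper opens to 93 mm and grips with 3 to 60 N. Pads are 15 mm wide; open, the fingers measure 128 mm over their backs; the gripper's body (75 mm by 188 mm) begins 65 mm behind the grasp point.
Start: joints at [-1.323, 0.13, 1.488, -0, 1.523, -0.085], TCP at [0.196, -0.567, 0.241] pointing down, gripper open.
Joint ranges: [-2.96, 2.96], [-0.89, 2.26], [0.02, 2.5], [-1.34, 4.48], [0, 2.73], [-2.66, 2.66]. Speed limits (rad/s): [2.39, 2.39, 2.79, 3.14, 3.14, 3.14].

INTERFACE

Orientations are given as a rotation vector (axis times angle).
In Python, from plant import robot, cam, workorder, monitor gives the robot as it stands (robot), with the cameras (cam), the job (workorder) and the readings (monitor).
- The arm moves only by the shell command python3 inch.py FILE [FORCE], which reads ROWS from the file FILE. ROWS is a JSON list of rows, 1 to 20 of them, each of 5 numbers: the finger opening in m, then dx, dy, dz in parts of the range, where 1.0 means 0.75 m, then a turn about the tool's z in fractions of the full range, 1 being 180 degrees; each row shifts and turns the commanded pose from where the row before left it, along the tool's axes as they then stand; what a row does not reach is not made up. A row lasts 1/10 s, in which the tool goes at most 0.05 m and 0.15 rad, less where a joint would pass 70% of its speed; a pose out of reach is approached as far as the arm can. The fingers move at their own pace and stop on an object; FORCE is the grip in N (left out, the last holds). Time passes only in rows, so rows that do not move let the fingers close. It prints the time, the measured TCP pose, the force, the opening and the grip force at its end. A shift or turn number past 1, either way, is cut back to 1. Input that does not fit is refused with a message, and nothing moves.
- monitor.read_state(): the state, without advancing time (a new reading comes with each control period).
- cam.read_camera(name): name is "side" or "top"; returns a dict with "image" (420x560x3 uint8, red, green, blue), "fx", "fy", "cx", "cy" (pixels), "R" (3x3) and "t" (3): a world point X has camera coordinates R X + t. Camera axes: x right, y down, z forward; pixel columns grow to the right and rows downward; lengths in m; the calibration is good to about 2 mm. A picture is of the moment at which its call begins. There is no depth.
- workorder.close_job(): hands the job in; it is judged then, once.
The state is a dict: "t": time; "q": joint angles; "dq": joint speeds; "joint_torque": joint torques, N m; "tool_pos": TCP position; "orientation": TCP orientation; "force": force on the tool from outside, world axes, zero at the start; "wrist_torque": the same for the moment, N m; "opening": finger opening in m; "gripper_force": force on a finger pad.
Only numpy, scipy, OpenCV 4.12 (cv2) and the standard library are available. Lean on these libraries where they do the work, as an engineer would, in place of code of your own. Each camera call takes 0.05 s, during which the arm holds its last target. There are 200 camera calls.

TASK

Open the lid of the bench centrifuge: with one fingertip on each of the two rectangular release keys on its sloping front panel, press both right in together and keep them in for the few seconds the lid takes to rise by itself, until it has come up to its stop; then let both keys spring back. Do not touch the lid or press the small round spin key between the release keys, leave the two knobs as they are set, and leave everything standing around the centrifuge where it is.

Things in the scene. Friction and masses are not known exactly. Their poses are not given: they have to be found in the camera images.
- centrifuge: Bench centrifuge, 300 deep (x) x 250 wide (y), fixed. Origin: centre of its underside; x from its front to its back, y to the left, z up. From the front edge (x = -150, 80 high) the control panel slopes up at 0.20 rad (11 deg) to x = -41, 103 high; panel normal (-0.199, 0, 0.980). Behind it the lid, front face at x = -42, shut 132 to 158 high.
- release_left_top (a point): Centre of the top of the left release key (y = +33, 42 mm up the slope): rectangular white cap with three ribs, 26 wide (y) x 24 along the slope, its top 11 above the panel. Site z: panel normal, out of the key; x: up the slope. The two release keys are 66 mm apart (centres); the lid's front is 69 mm behind them, horizontally.
- release_right_top (a point): Centre of the top of the right release key (y = -33), the same cap and axes.
- release_left (a joint): Travel of the left release key, m: 0 out, 0.006 right in, along the panel normal. Spring: 1.5 N at the start of the travel, 5 N right in (up to 1 N more from the catch). It draws the left catch of the lid from about 0.004 on; the catch engages again as the key comes back.
- release_right (a joint): Travel of the right release key, the same spring, for the right catch. One catch alone keeps the lid shut.
- lid_hinge (a joint): Lid angle, rad: 0 shut, 0.24 up at its stop; hinged along the back of the case. With both catches drawn a spring raises it slowly against a damper, to the stop in 2 to 4 s. If a key is let go below about 0.13 its catch holds the lid a little open in a safety notch (the key may stay partly in); pressing both again frees it.
- lid: The lid itself, white, 187 deep x 246 wide x 26 thick with a dark round viewing port; origin at the middle of its lower front edge, x and y as the centrifuge's when shut. The hinge axis lies 177 behind the front edge, 8 above the origin; at the stop the front edge has risen 42 mm.
- pulse (a joint): Travel of the short-spin key, m: 0 out, 0.006 in; not to be pressed.
- pulse_top (a point): Top centre of the short-spin key: round, 16 diameter, midway between the release keys, its top 6 above the panel.
- speed_knob_mark (a point): End of the white pointer on the left knob (32 diameter, 18 high, axis 90 to the left of the panel's middle, 48 mm up the slope), 14 mm from its axis. Turns at a touch.
- time_knob_mark (a point): End of the white pointer on the right knob, 90 to the right of the panel's middle; the same knob.
- wash_bottle_a: Loose wash bottle, 64 diameter, 160 high to the cap and 208 to the top of the bent blue spout, which reaches 48 to its +x; origin under its centre. Beside the centrifuge.
- wash_bottle_b: Loose wash bottle of the same size with red cap and spout. Beside the centrifuge.
- flask_bottle_a: Loose white bottle, 62 diameter, 125 high; origin under its centre. Beside the centrifuge.
- flask_bottle_b: Loose white bottle, 54 diameter, 105 high; origin under its centre. Beside the centrifuge.
- beaker: Loose glass beaker, 68 diameter, 90 high; origin under its centre. Left of the centrifuge's front.
- tube_rack: Loose white rack of small tubes, 70 (x) x 110 (y) x 56 high; origin under its centre. In front of the centrifuge, left.
- tip_box: Loose white pipette-tip box with a red band, 87 (x) x 122 (y) x 76 high; origin under its centre. In front of the centrifuge, right.
- spatula: Loose steel spatula, 130 long (x), 14 wide, 4 thick, flat on the bench in front of the centrifuge; origin under its middle.

How it is judged:
On the way:
1. both release keys are held in together with the lid risen to its stop (value of joint each of release_left, release_right above 0.0035 m and value of joint lid_hinge above 0.215 rad), for 0.2 s.
At the end, for the whole second after the job is handed in: The lid stands up at its stop (over 0.215 rad), both release keys and the spin key are out (under 1 mm), and every loose thing is within 20 mm of where it stood (value of joint lid_hinge above 0.215 rad and value of joint each of release_left, release_right, pulse below 0.001 m and distance of each of wash_bottle_a, flask_bottle_a, wash_bottle_b, flask_bottle_b, beaker, tube_rack, tip_box, spatula from where it was at the start of the episode below 0.02 m); the robot touches nothing.
It fails at once if the short-spin key is pressed (over 3 mm) (value of joint pulse above 0.003 m).
It fails at once if the robot pushes or lifts the lid (over 2 N) (contact force between any of the fingers, the arm and lid above 2 N).
It fails at once if a knob is turned (its pointer moves over 6 mm) (distance of any of speed_knob_mark, time_knob_mark from where it was at the start of the episode above 0.006 m).
It fails at once if something around the centrifuge is carried, shifted over 20 mm or tipped over (distance of any of wash_bottle_a, flask_bottle_a, wash_bottle_b, flask_bottle_b, beaker, tube_rack, tip_box, spatula from where it was at the start of the episode above 0.02 m or angle between any of wash_bottle_a, flask_bottle_a, wash_bottle_b, flask_bottle_b, beaker, tube_rack, tip_box, spatula's own z axis and vertical above 0.4 rad).
It also fails if it takes over 37 s, if anything falls off the work surface, if the arm or the gripper's body presses on something with over 40 N, if the wrist force passes 120 N, or if a joint passes its speed limit or range.

## Working session

There is one attempt and no reset: what is moved stays moved. The work goes in short steps, Python scripts to look and compute and a shell command to move; the robot and the scene stay as the last step left them, time stands still between calls to the robot, and variables do not carry over. Pictures are saved under pics/ and viewed, at most 10 in all, crops included, and the job is handed in when it is done.

```bash
ls; mkdir -p pics
python3 - <<'E'
from plant import robot, cam, workorder, monitor
import cv2
for n in("side","top"):
    c=cam.read_camera(n);cv2.imwrite(f"pics/{n}0.png",c["image"][:,:,::-1]);print(n,c["fx"],c["fy"],c["cx"],c["cy"],c["R"],c["t"])
s=monitor.read_state();print(s["t"],s["tool_pos"],s["orientation"],s["force"],s["opening"])
E
```

```text
inch.py
pics
plant.py
side 437.2061981856097 437.2061981856097 282.8735929770038 206.3899123160161 [[-0.9757372  -0.21892444 -0.00299994]
 [-0.16530202  0.74559072 -0.64557705]
 [ 0.14356932 -0.62941765 -0.76368926]] [0.58013065 0.12649675 0.9449585 ]
top 426.6638816881569 426.6638816881569 282.53033616940127 208.672258578163 [[-0.01832475 -0.99939234 -0.02965053]
 [-0.98618097  0.02295036 -0.16407428]
 [ 0.16465506  0.02623417 -0.98600227]] [0.07344149 0.60514226 0.86596763]
0.1 [ 0.19589627 -0.56660819  0.23968363] [-3.09655566e+00 -5.20008856e-01  2.68098518e-04] [0.49107905 0.21869824 0.62395118] 0.09269523577677144
```

View pics/side0.png

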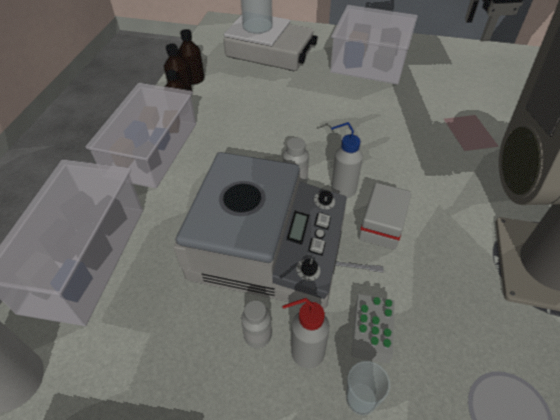

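View pics/top0.png

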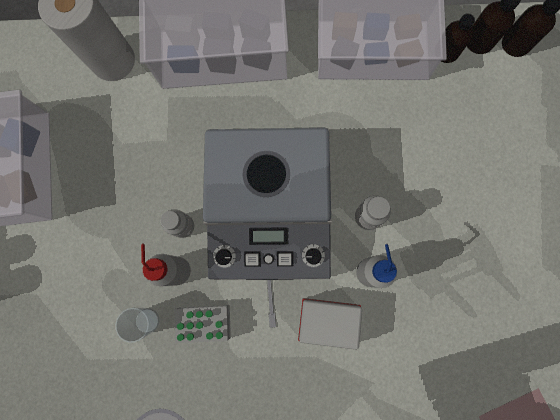

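The top view shows the release keys near (252,259) and (285,259), with the spin key at (268,259). In the side view they are near (317,245) and (324,220). I'll enlarge both for accuracy.

Run:
```python
import cv2,numpy as np
a=cv2.imread("pics/side0.png")[180:290,260:360];b=cv2.imread("pics/top0.png")[220:290,205:335]
a=cv2.resize(a,None,fx=5,fy=5,interpolation=cv2.INTER_CUBIC);b=cv2.resize(b,None,fx=6,fy=6,interpolation=cv2.INTER_CUBIC)
cv2.imwrite("pics/a.png",a);cv2.imwrite("pics/b.png",b)
```

```text
(no output)
```

View pics/a.png

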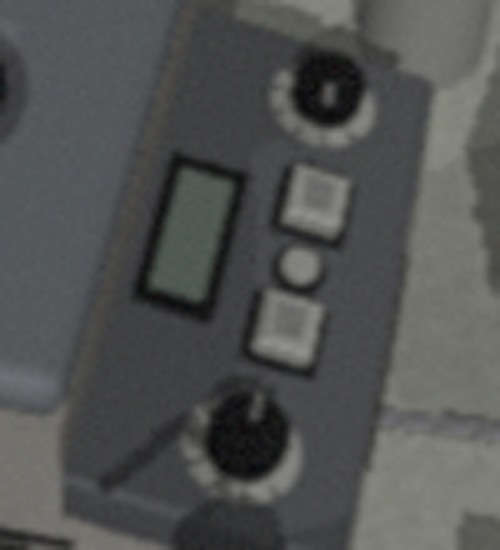

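View pics/b.png

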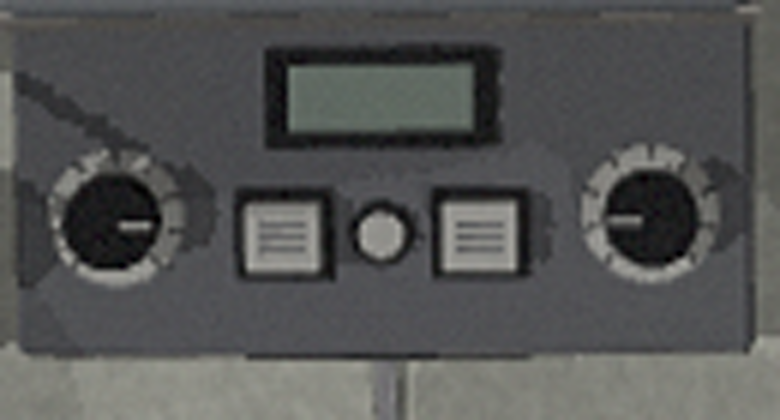

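The release-key rib centres are sharp in both crops: top crop (283,236) and (480,236), side crop (292,320) for the left key and (319,193) for the right. Next I triangulate.

```bash
cat > h.py <<'E'
import numpy as np,cv2
from plant import robot, cam, workorder, monitor
from scipy.spatial.transform import Rotation as Ro
def P(c): return np.array([[c["fx"],0,c["cx"]],[0,c["fy"],c["cy"]],[0,0,1]])@np.c_[c["R"],c["t"]]
def crop(p,f,o): return (np.array(p)+.5)/f-.5+np.array(o)
def tri(a,b,pa,pb):
    X=cv2.triangulatePoints(P(a),P(b),np.array(pa,float).reshape(2,1),np.array(pb,float).reshape(2,1))[:,0];return X[:3]/X[3]
def proj(c,X): p=P(c)@np.r_[X,1];return p[:2]/p[2]
E
python3 - <<'E'
from h import *
np.set_printoptions(precision=4,suppress=True)
S=cam.read_camera("side");T=cam.read_camera("top")
f=lambda s,t:tri(S,T,crop(s,5,(260,180)),crop(t,6,(205,220)))
L=f((292,320),(283,236));R=f((319,193),(480,236));M=f((300,267),(381,235))
kl=f((246,436),(113,222));kr=f((328,90),(652,218))
print(L,R,M,kl,kr)
print("wash tops",tri(S,T,(311,312),(153,269)),tri(S,T,(350,144),(383,271)))
d=L-R;print("sep",np.linalg.norm(d),"yaw",np.arctan2(-d[0],d[1]), "knobs",np.arctan2(-(kl-kr)[0],(kl-kr)[1]))
s=monitor.read_state();A=Ro.from_rotvec(s["orientation"]).as_matrix();print(A,s["tool_pos"])
E
```

```text
[0.4968 0.1232 0.0974] [0.4961 0.0574 0.0975] [0.4977 0.0909 0.0896] [0.5037 0.1802 0.0977] [ 0.5012 -0.      0.0971]
wash tops [0.48   0.3019 0.1588] [ 0.4684 -0.1269  0.1462]
sep 0.06579555165609959 yaw -0.010504268310612309 knobs -0.013712708033926109
[[ 0.9451  0.3267 -0.0003]
 [ 0.3267 -0.9451  0.0011]
 [ 0.0001 -0.0012 -1.    ]] [ 0.1959 -0.5668  0.24  ]
```

Units first: shifts go in shares of 0.75 m and turns go in shares of 180 degrees. So -0.044 m / 0.75 = -0.0587, -0.02 m / 0.75 = -0.0267, 0.115 rad / 3.1416 = 0.0366.

```bash
echo '[[0.0485, 0, 0, -0.0267, 0.0366], [0.0485, 0, 0, -0.0267, 0.0366], [0.0485, 0, 0, -0.0267, 0.0366], [0.0485, 0.026, -0.0587, 0, 0], [0.0485, 0.026, -0.0587, 0, 0], [0.0485, 0.026, -0.0587, 0, 0], [0.0485, 0.026, -0.0587, 0, 0], [0.0485, 0.026, -0.0587, 0, 0], [0.0485, 0.026, -0.0587, 0, 0], [0.0485, 0.026, -0.0587, 0, 0], [0.0485, 0.026, -0.0587, 0, 0], [0.0485, 0.026, -0.0587, 0, 0], [0.0485, 0.026, -0.0587, 0, 0], [0.0485, 0.026, -0.0587, 0, 0], [0.0485, 0.026, -0.0587, 0, 0], [0.0485, 0.026, -0.0587, 0, 0], [0.0485, 0.026, -0.0587, 0, 0], [0.0485, 0.026, -0.0587, 0, 0]]' > rows.txt && python3 inch.py rows.txt
cat > g.py <<'E'
from h import *
np.set_printoptions(precision=4,suppress=True)
s=monitor.read_state();A=Ro.from_rotvec(s["orientation"]).as_matrix()
tip=s["tool_pos"]+.022*A[:,2];g=np.array([.4965,.0903,.0975])
print("t",s["t"],"tip",tip,"to go, tool axes",A.T@(g-tip),"turn",np.arctan2(-A[0,1],-A[1,1])+.012,"open",s["opening"],"F",s["force"],"z",A[:,2])
E
python3 g.py
```

```text
t: 2.0
tool_pos: [0.497, 0.0914, 0.3007]
orientation: [3.141, -0.019, 0.001]
force: [0.7, -1.4, 0.8]
opening: 0.0482
gripper_force: 0.0
t 2.0 tip [0.497  0.0914 0.2787] to go, tool axes [-0.0005  0.0011  0.1812] turn 0.0238953555723682 open 0.0482079554578207 F [ 0.6803 -1.3686  0.8016] z [ 0.0004 -0.0001 -1.    ]
```

Converted, 0.04 m / 0.75 = 0.0533, 0.001 m / 0.75 = 0.0013.

```bash
echo '[[0.0485, -0.0007, 0.0013, 0.0467, 0], [0.0485, 0, 0, 0.0533, 0], [0.0485, 0, 0, 0.0533, 0], [0.0485, 0, 0, 0.04, 0], [0.0485, 0, 0, 0.0213, 0], [0.0485, 0, 0, 0, 0], [0.0485, 0, 0, 0, 0]]' > rows.txt && python3 inch.py rows.txt; python3 g.py
python3 - <<'E'
from h import *
a=cam.read_camera("side")["image"][180-60:290,250:370,::-1];b=cam.read_camera("top")["image"][180:290,205:335,::-1]
a=cv2.resize(a,(400,567),interpolation=cv2.INTER_CUBIC);b=cv2.resize(b,(400,338),interpolation=cv2.INTER_CUBIC)
o=np.zeros((567,800,3),np.uint8);o[:,:400]=a;o[:338,400:]=b
cv2.imwrite("pics/c.png",o)
E
```

```text
t: 2.7
tool_pos: [0.4961, 0.0883, 0.14]
orientation: [-3.142, 0.019, 0.0]
force: [-0.2, -0.6, -0.1]
opening: 0.0485
gripper_force: 0.0
t 2.7 tip [0.4961 0.0883 0.118 ] to go, tool axes [ 0.0004 -0.002   0.0205] turn 0.024217093703599157 open 0.048466801471030344 F [-0.1845 -0.6167 -0.096 ] z [-0.0002  0.     -1.    ]
```

View pics/c.png

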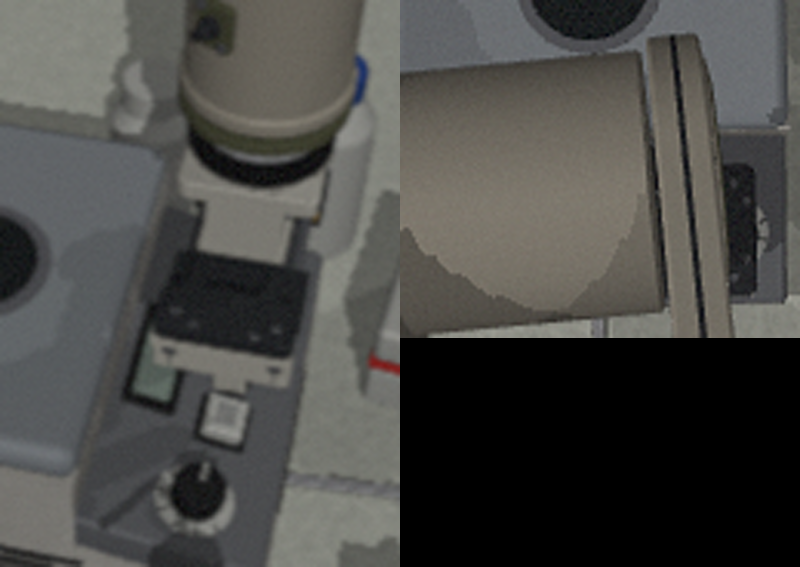

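One finger stands above the left key (crop (225,415)), and the gripper is clear of the lid. The right finger is hidden behind the body. I correct 2 mm sideways and go down to just above the keys.

Converted, 0.006 m / 0.75 = 0.008, 0.003 m / 0.75 = 0.004.

```bash
echo '[[0.0485, 0, -0.0027, 0.008, 0], [0.0485, 0, 0, 0.008, 0], [0.0485, 0, 0, 0.004, 0], [0.0485, 0, 0, 0, 0], [0.0485, 0, 0, 0, 0]]' > rows.txt && python3 inch.py rows.txt; python3 g.py
```

```text
t: 3.3
tool_pos: [0.496, 0.0903, 0.1245]
orientation: [3.142, -0.019, -0.001]
force: [-0.0, 0.5, -0.7]
opening: 0.0485
gripper_force: 0.0
t 3.3 tip [0.4959 0.0903 0.1025] to go, tool axes [ 0.0006 -0.      0.005 ] turn 0.024235192200649687 open 0.04845814750893991 F [-0.0048  0.5255 -0.7137] z [-0.0004 -0.     -1.    ]
```

Converted, 0.002 m / 0.75 = 0.0027, 0.0003 m / 0.75 = 0.0004.

```bash
for i in 1; do echo '[[0.0485, 0.0004, 0, 0.0027, 0], [0.0485, 0.0004, 0, 0.0027, 0], [0.0485, 0, 0, 0, 0]]' > rows.txt && python3 inch.py rows.txt; done; python3 g.py
```

```text
t: 3.6
tool_pos: [0.4971, 0.0903, 0.1212]
orientation: [-3.141, 0.019, -0.002]
force: [-0.6, -0.6, 4.0]
opening: 0.0488
gripper_force: 2.2
t 3.6 tip [0.4972 0.0903 0.0992] to go, tool axes [-0.0007  0.0001  0.0017] turn 0.02423582237746813 open 0.048779029684105926 F [-0.6353 -0.6063  4.0243] z [ 0.001   0.0001 -1.    ]
```

Converted, 0.002 m / 0.75 = 0.0027, 0.0004 m / 0.75 = 0.0005.

```bash
echo '[[0.0485, 0.0005, 0, 0.0027, 0], [0.0485, 0.0005, 0, 0.0027, 0], [0.0485, 0, 0, 0, 0]]' > rows.txt && python3 inch.py rows.txt;python3 g.py
```

```text
t: 3.9
tool_pos: [0.4979, 0.0903, 0.1175]
orientation: [-3.141, 0.019, -0.001]
force: [-3.7, 0.3, 8.3]
opening: 0.0482
gripper_force: 4.5
t 3.9 tip [0.498  0.0903 0.0955] to go, tool axes [-0.0015  0.     -0.002 ] turn 0.0241805436180891 open 0.04820761487365246 F [-3.6887  0.3085  8.2902] z [ 0.0009  0.0001 -1.    ]
```

Converted, 0.0015 m / 0.75 = 0.002, 0.0004 m / 0.75 = 0.0005.

```bash
echo '[[0.0485, 0.0005, 0, 0.002, 0], [0.0485, 0.0003, 0, 0.002, 0], [0.0485, 0, 0, 0, 0], [0.0485, 0, 0, 0, 0]]' > rows.txt && python3 inch.py rows.txt;python3 g.py
```

```text
t: 4.3
tool_pos: [0.4984, 0.0903, 0.1166]
orientation: [3.141, -0.019, 0.001]
force: [-15.1, -1.0, 27.1]
opening: 0.0488
gripper_force: 14.4
t 4.3 tip [0.4984 0.0903 0.0946] to go, tool axes [-0.0019  0.0001 -0.0029] turn 0.024052375475426692 open 0.048810736868661816 F [-15.056   -1.0095  27.1486] z [ 0.0005 -0.0001 -1.    ]
```

```bash
echo '[[0.0485, 0, 0, 0, 0], [0.0485, 0, 0, 0, 0], [0.0485, 0, 0, 0, 0], [0.0485, 0, 0, 0, 0], [0.0485, 0, 0, 0, 0], [0.0485, 0, 0, 0, 0], [0.0485, 0, 0, 0, 0], [0.0485, 0, 0, 0, 0], [0.0485, 0, 0, 0, 0], [0.0485, 0, 0, 0, 0], [0.0485, 0, 0, 0, 0], [0.0485, 0, 0, 0, 0], [0.0485, 0, 0, 0, 0], [0.0485, 0, 0, 0, 0], [0.0485, 0, 0, 0, 0], [0.0485, 0, 0, 0, 0], [0.0485, 0, 0, 0, 0], [0.0485, 0, 0, 0, 0], [0.0485, 0, 0, 0, 0], [0.0485, 0, 0, 0, 0]]' > rows.txt && python3 inch.py rows.txt && echo '[[0.0485, 0, 0, 0, 0], [0.0485, 0, 0, 0, 0], [0.0485, 0, 0, 0, 0], [0.0485, 0, 0, 0, 0], [0.0485, 0, 0, 0, 0], [0.0485, 0, 0, 0, 0], [0.0485, 0, 0, 0, 0], [0.0485, 0, 0, 0, 0], [0.0485, 0, 0, 0, 0], [0.0485, 0, 0, 0, 0], [0.0485, 0, 0, 0, 0], [0.0485, 0, 0, 0, 0], [0.0485, 0, 0, 0, 0], [0.0485, 0, 0, 0, 0], [0.0485, 0, 0, 0, 0], [0.0485, 0, 0, 0, 0], [0.0485, 0, 0, 0, 0], [0.0485, 0, 0, 0, 0], [0.0485, 0, 0, 0, 0], [0.0485, 0, 0, 0, 0]]' > rows.txt && python3 inch.py rows.txt; python3 g.py
python3 - <<'E'
from h import *
a=cam.read_camera("side")["image"][100:320,160:370,::-1]
cv2.imwrite("pics/d.png",cv2.resize(a,None,fx=2.7,fy=2.7,interpolation=cv2.INTER_CUBIC))
E
```

```text
t: 6.3
tool_pos: [0.4983, 0.0904, 0.1166]
orientation: [3.141, -0.019, 0.001]
force: [-14.9, -0.9, 26.3]
opening: 0.0486
gripper_force: 14.4
t: 8.3
tool_pos: [0.4983, 0.0904, 0.1166]
orientation: [3.141, -0.019, 0.001]
force: [-15.1, -1.7, 26.7]
opening: 0.049
gripper_force: 14.4
t 8.3 tip [0.4983 0.0904 0.0946] to go, tool axes [-0.0018  0.0001 -0.0029] turn 0.0240149258787153 open 0.049032430850801854 F [-15.0843  -1.6553  26.6929] z [ 0.0005 -0.0001 -1.    ]
```

View pics/d.png

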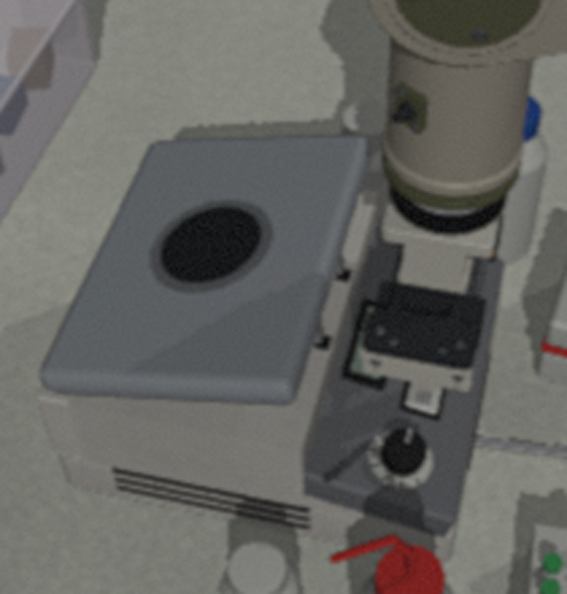

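The lid has risen: its front edge now runs from (365,150) to (293,398), with the catches visible below it. I'll hold a bit longer, check that it has stopped moving, and compare its height with the stop.

```bash
cat > l.py <<'E'
from h import *
c=cam.read_camera("side")
g=cv2.cvtColor(c["image"],cv2.COLOR_RGB2GRAY)
np.save("last.npy",g) if not __import__("os").path.exists("last.npy") else print("diff",np.abs(cv2.GaussianBlur(g,(5,5),0).astype(int)-cv2.GaussianBlur(np.load("last.npy"),(5,5),0))[150:260,170:300].max())
yaw=-.012;u=np.array([np.cos(yaw),np.sin(yaw),0]);v=np.array([-np.sin(yaw),np.cos(yaw),0]);m=np.array([.4965,.0903,0])
for a in(.13,.2,.24):   # lid front upper edge, left/right ends
    h=np.array([69+177,140.]);r=np.array([[np.cos(a),np.sin(a)],[-np.sin(a),np.cos(a)]])
    q=h+r@(np.array([69,158.])-h)
    print(a,q,[((proj(c,m+u*q[0]/1e3+v*y+[0,0,q[1]/1e3])-[160,100])*2.7).round() for y in(.123,-.123)])
E
python3 l.py; echo '[[0.0485, 0, 0, 0, 0], [0.0485, 0, 0, 0, 0], [0.0485, 0, 0, 0, 0], [0.0485, 0, 0, 0, 0], [0.0485, 0, 0, 0, 0], [0.0485, 0, 0, 0, 0], [0.0485, 0, 0, 0, 0], [0.0485, 0, 0, 0, 0], [0.0485, 0, 0, 0, 0], [0.0485, 0, 0, 0, 0]]' > rows.txt && python3 inch.py rows.txt >/dev/null; python3 l.py
```

```text
0.13 [ 72.82695938 180.79335733] [array([294., 403.]), array([374., 146.])]
0.2 [ 76.10426368 192.80566995] [array([289., 391.]), array([371., 133.])]
0.24 [ 78.35182573 199.55744842] [array([285., 384.]), array([368., 126.])]
diff 3
0.13 [ 72.82695938 180.79335733] [array([294., 403.]), array([374., 146.])]
0.2 [ 76.10426368 192.80566995] [array([289., 391.]), array([371., 133.])]
0.24 [ 78.35182573 199.55744842] [array([285., 384.]), array([368., 126.])]
```

```bash
cat > p.py <<'E'
from h import *
c=cam.read_camera("side")
def port(g):
    n,l,s,ce=cv2.connectedComponentsWithStats((g[150:240,190:285]<40).astype(np.uint8));i=1+s[1:,4].argmax();return ce[i]+[190,150],s[i,4]
p0,a0=port(cv2.imread("pics/side0.png",0));p1,a1=port(cv2.cvtColor(c["image"],cv2.COLOR_RGB2GRAY));print(p0,a0,p1,a1)
d=c["R"].T@np.r_[(p0-[c["cx"],c["cy"]])/c["fx"],1];o=-c["R"].T@c["t"];X=o+d*(.158-o[2])/d[2]
u=np.array([np.cos(-.012),np.sin(-.012),0]);m=np.array([.4965,.0903,0]);h=m+u*.246+[0,0,.14]
ax=np.array([-u[1],u[0],0])
for a in(0,.13,.2,.215,.24): print(a,proj(c,h+Ro.from_rotvec(ax*a).apply(X-h)))
E
python3 p.py; python3 g.py
```

```text
[241.93614458 197.48313253] 830 [237.54812834 190.19251337] 748
0 [241.93614458 197.48313253]
0.13 [240.0191022  193.50990831]
0.2 [238.69343736 191.35526559]
0.215 [238.38316474 190.89373541]
0.24 [237.84576567 190.12530227]
t 9.5 tip [0.4983 0.0904 0.0946] to go, tool axes [-0.0018  0.0001 -0.0029] turn 0.02402541813762477 open 0.048632667196289406 F [-13.8038  -1.2411  26.7883] z [ 0.0005 -0.     -1.    ]
```

The port centroid matches a lid angle of 0.24 rad and isn't moving, so the lid is at its stop. I release the keys and withdraw.

Converted, -0.03 m / 0.75 = -0.04, -0.006 m / 0.75 = -0.008.

```bash
echo '[[0.0485, -0.0011, 0, -0.0053, 0], [0.0485, -0.0011, 0, -0.0053, 0], [0.0485, 0, 0, -0.008, 0], [0.0485, 0, 0, -0.02, 0], [0.0485, 0, 0, -0.0333, 0], [0.0485, -0.0133, 0, -0.04, 0], [0.0485, -0.0133, 0, -0.04, 0], [0.0485, -0.0133, 0, -0.0267, 0], [0.0485, -0.0267, 0, -0.0133, 0], [0.0485, 0, 0, 0, 0], [0.0485, 0, 0, 0, 0], [0.0485, 0, 0, 0, 0]]' > rows.txt && python3 inch.py rows.txt; python3 p.py|head -1
python3 - <<'E'
from h import *
cv2.imwrite("pics/e.png",cam.read_camera("side")["image"][:,:,::-1])
E
```

```text
t: 10.7
tool_pos: [0.4466, 0.0908, 0.2571]
orientation: [3.141, -0.019, -0.001]
force: [0.3, 0.8, 0.2]
opening: 0.0485
gripper_force: 0.0
[241.93614458 197.48313253] 830 [237.59811828 190.16397849] 744
```

View pics/e.png

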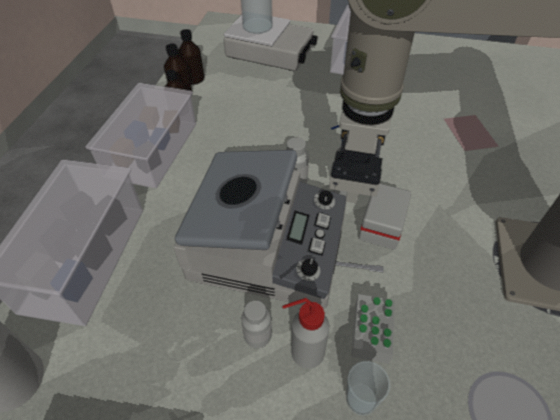

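The lid stands at its stop (port at (238,190)) and both keys are out at (323,219) and (317,244). Nothing around the centrifuge has moved, and the gripper is clear.

```bash
python3 -c "
from plant import robot, cam, workorder, monitor
print(workorder.close_job())"
```

```text
the job is handed in; nothing more can be done
None
```

The lid is up at its stop (about 0.24 rad measured), both release keys are out again, the last side view shows nothing else moved, and I handed the job in at about 11 s; no verdict was returned.

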